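# Muddler onto the utensil carousel

## Robot

A 6-joint arm with a two-finger parallel gripper is mounted at the origin on the work surface. World frame = base frame: x ahead of the robot, y to its left, z up, the work surface at z = 0. Lengths are in m, angles in rad, forces in N, time in s.
With the tool pointing down it reaches from about 0.325 to 0.9 m from the base axis. Payload 6.1 kg.
Tool frame: the origin (TCP) lies at the very end of the fingers, on their centre line; the grasp point (between the pads) lies 19 mm behind it; z points along the fingers, y is the direction in which the jaws open and shut (so a half turn about z gives the same grasp; the last joint's range is limited). The gripper opens to 87 mm and grips with 3 to 60 N. Pads are 19 mm wide; open, the fingers measure 117 mm over their backs; the gripper's body (75 mm by 190 mm) begins 51 mm behind the grasp point.
Start: joints at [1.097, 0.22, 1.526, -0, 1.395, -0.126], TCP at [0.213, 0.588, 0.223] pointing down, gripper open.
Joint ranges: [-2.98, 2.98], [-0.91, 2.08], [0.09, 2.57], [-1.24, 4.39], [0.2, 2.65], [-2.68, 2.68]. Speed limits (rad/s): [2.57, 2.57, 3.01, 3.14, 3.14, 3.14].

## Interface

Orientations are given as a 3x3 rotation matrix whose columns are the frame's x, y, z axes.
In Python, from rig import telemetry, viewer, robot gives the robot as it stands.
- The arm moves only by the tool carry_out, never from a script. Its argument "series" is a list of rows, each a list of 7 numbers: the opening, from 0 (shut) to 1 (fully open), then the shift along the tool's x, y, z in mm, then the turn, a rotation vector about the tool's x, y, z in rad. A call has exactly 5 rows; each row is the pose to reach, as a shift and turn from the pose measured when the call began, along the tool's axes at that moment; what a row does not reach only later rows make up. A row lasts 1/10 s, in which the tool goes at most 50 mm and 8.59 degrees, less where a joint would pass 70% of its speed; a pose out of reach is approached as far as the arm can. A call with a gripper value outside its range is refused whole. The fingers move at their own pace and stop on an object; "grip_force" is the grip in N (left out, the last holds). Time passes only in rows, so rows that repeat a pose let the fingers close, or fill a call up. It gives the time, the measured TCP pose, the force and the opening at its end, in the units of the state.
- telemetry.observe(): the state, without advancing time (a new reading comes with each control period).
- viewer.grab_frame(name): name is "scene" or "top" or "wrist"; returns (picture, depth): 420x560x3 uint8, red, green, blue; 420x560 float32, m along the optical axis (not along the pixel's ray), 0 where there is no reading.
- viewer.camera_info(name): a dict with "intrinsics" (3x3 intrinsics, pixels), "origin" and "rotation" of the camera in the world. Camera axes: x right, y down, z forward; pixel columns grow to the right and rows downward; lengths in m; the calibration is good to about 2 mm. A picture is of the moment at which its call begins: read the wrist's pose just before it. camera_info takes no time and is no camera call; for the wrist camera it gives the pose at the moment of the call.
- robot.job_done(): hands the job in, once; it reports no verdict.
The state is a dict: "clock": time; "joint_pos": joint angles; "dq": joint speeds; "effort": joint torques, N m; "tcp_pos": TCP position; "orientation": TCP orientation; "force": force on the tool from outside, world axes, zero at the start; "ft_torque": the same for the moment, N m; "finger_gap": finger opening in m.
Only numpy, scipy, OpenCV 4.12 (cv2) and the standard library are available. Lean on these libraries where they do the work, as an engineer would, in place of code of your own. Each camera call takes 0.05 s, during which the arm holds its last target. There are 200 camera calls.

## Task

Turn the utensil carousel so that its one free forked hook points to the front of its stand (the side of the small steel tab on the foot plate). Then pull the muddler (the one with the long handle and the round collar) out of its upright holder, under the ticket rail, and hang it upright by its collar on that hook, leaving the hook at the front and letting go. Never let the muddler touch the counter, and leave the two other tools as they stand in their holders.

Things in the scene. Friction and masses are not known exactly. Their poses are not given: they have to be found in the camera images.
- muddler_handle (a point): Muddler (130 g) leaning 32 deg in one of the caddy's holders, top to the caddy's front. Point: centre of its black handle (18 mm thick, 70 long, top end); z axis along it, towards the top. Along z: handle top +35 mm; collar (32 mm disc) -35 to -40; then 10 mm steel shaft; black foot, 28 mm thick, tapers out from -138 to -162, ball end at -204.
- muddler_collar (a point): Centre of the underside of the muddler's collar, 40 mm below the handle's centre; z axis towards the top end. This face rests on the hook's prongs when hung.
- muddler_foot (a point): Centre of the muddler's ball foot (radius 14 mm), 190 mm below the handle's centre.
- caddy: Fixed caddy, origin under its centre, front = -x. Black plate 110 x 300 mm; three upright open steel holders at y = -80, 0, 80 mm, each 79 (x) by 32 mm inside, wall 4, floor 6, rim 115 mm high. Rear posts at x 49, y +-138 mm carry ticket_rail over the holders' fronts: a gripper straight down on a handle strikes it.
- carousel: Fixed stand of the carousel, origin on the counter under its axis, front = -x (small steel tab on the foot plate, 70 mm radius, 12 thick). Its turning rack has five forked hooks 72 deg apart; four carry utensils fixed to the rack, reaching up to 219 mm, down to 56 mm and 120 mm out from the axis.
- rack (a joint): Turn of the rack about the column (rad): 0 when the free hook points to the stand's front (-x), positive is anticlockwise seen from above. Starts between 0.6 and 1.5. Friction (0.15 N m) keeps it where it is left; stops at -3 and 3.
- knob (a point): Centre of the grip of the black bar knob on top of the rack, on its axis, 270 mm above the counter: bar 60 mm long (x), 12 wide (y), top 20 mm above the point, underside 25 below. -x points to the free hook. Can be gripped across y and turned.
- free_hook (a point): Seat of the free hook: midway between two level prongs (7 mm bar, 17 mm gap, open outwards), 93 mm from the axis, level with their upper side, 215 mm above the counter. -x points outwards. The gap is clear from 82 mm out; the prong ends, 118 mm out, turn up 9 mm above the seat: the collar must pass over them, then be lowered.
- pestle_top (a point): Top of a wooden pestle with a small ball end, leaning in another holder: leave it. It ends 167 mm from its foot ball's centre.
- stirrer_top (a point): Top of a steel stirrer with a short black end and no collar, leaning in another holder: leave it. It ends 175 mm from its foot ball's centre.
- ticket_rail (a point): Centre of the ticket rail fixed over the caddy's front: 30 mm deep (x), 290 long (y), 14 high; 49.5 mm in front of the caddy's centre, 277 mm above the counter. Come in along the muddler's lean and pull along it, or up to 10 deg steeper so that the foot's taper clears the holder's front rim.

How it is judged:
On the way, in this order (a step that is already met when the one before it is completed fails the run):
1. the free hook points to the front of the stand (within 0.25 rad) (value of joint rack between -0.25 and 0.25 rad), for 0.2 s.
2. the muddler is pulled wholly out of its holder (z of muddler_foot in the frame of caddy above 0.13 m), for 0.1 s.
At the end, for the whole second after the job is handed in: The muddler hangs at rest on the free hook: the centre of its collar's underside within 16 mm sideways and 4 mm in height of the hook's seat, the muddler within 0.12 rad of upright, the rack at rest with the free hook within 0.25 rad of the stand's front (all of step 1 and horizontal distance between muddler_collar and free_hook below 0.016 m and z of muddler_collar in the frame of free_hook between -0.004 and 0.004 m and angle between muddler_handle's own z axis and vertical below 0.12 rad and angular speed of muddler below 0.3 rad/s and velocity of joint rack between -0.05 and 0.05 rad/s); the robot touches nothing.
It fails at once if the muddler touches the counter (height (world z) of muddler_foot below 0.0165 m or height (world z) of muddler_collar below 0.03 m).
It fails at once if the pestle or the stirrer is shifted more than 30 mm at its top (distance of any of pestle_top, stirrer_top from where it was at the start of the episode above 0.03 m).
It also fails if it takes over 62 s, if anything falls off the work surface, if the arm or the gripper's body presses on something with over 40 N, if the wrist force passes 120 N, or if a joint passes its speed limit or range.

## Working session

There is one attempt and no reset: what is moved stays moved. The work goes in short steps, Python scripts to look and compute and a tool call to move; the robot and the scene stay as the last step left them, time stands still between calls to the robot, and variables do not carry over. Pictures are saved under pics/ and viewed, about 8 in all and at most 12, crops included, and the job is handed in when it is done.

Besides the shell and the picture viewer there is one more tool, called after "Request:" by a JSON object that holds its "name" and its "arguments", one argument or row to a line. carry_out: Moves the arm, as the interface text tells. Its arguments: {"type":"object","properties":{"series":{"type":"array","items":{"type":"array","items":{"type":"number"}}},"grip_force":{"type":"number"}},"required":["series"]}

```bash
mkdir -p pics; ls; cat > h.py <<'E'
import numpy as np, cv2
from rig import telemetry, viewer, robot
np.set_printoptions(precision=4, suppress=True)
def grab(n, tag):
    ci=viewer.camera_info(n); p,d=viewer.grab_frame(n)
    cv2.imwrite(f'pics/{tag}.png',p[:,:,::-1]); np.savez(f'pics/{tag}.npz',p=p,d=d,K=ci['intrinsics'],o=ci['origin'],R=ci['rotation'])
    return load(tag)
class V: pass
def load(tag):
    z=np.load(f'pics/{tag}.npz'); v=V(); v.p,v.d,v.K,v.o,v.R=[z[k] for k in 'pdKoR']
    vv,uu=np.mgrid[:v.d.shape[0],:v.d.shape[1]]
    c=np.stack([(uu-v.K[0,2])/v.K[0,0],(vv-v.K[1,2])/v.K[1,1],np.ones_like(v.d)],-1)
    v.ray=c@v.R.T; v.X=v.o+v.ray*v.d[...,None]; v.X[v.d==0]=np.nan
    return v
def proj(v,P):
    c=(np.atleast_2d(P)-v.o)@v.R; q=c@v.K.T; return q[:,:2]/q[:,2:]
def onz(v,u,w,z):
    r=np.array([(u-v.K[0,2])/v.K[0,0],(w-v.K[1,2])/v.K[1,1],1])@v.R.T
    return v.o+r*(z-v.o[2])/r[2]
E
python3 - <<'E'
from h import *
for n in ['scene','top','wrist']:
    v=grab(n,n+'0'); print(n,v.o,v.R.tolist(),v.K.tolist())
s=telemetry.observe(); print(s)
a=np.hstack([cv2.imread('pics/top0.png'),cv2.imread('pics/scene0.png')]); 
E
```

```text
pics
scene [1.2925 0.0137 0.7791] [[0.04560780769912339, 0.6677133088943698, -0.7430200973070729], [0.9988183918720372, -0.04297820603101534, 0.02268686546249349], [-0.0167853488208455, -0.7431768369181644, -0.668884475177347]] [[462.4306946805881, 0.0, 280.305512139484], [0.0, 462.4306946805881, 210.5730915000932], [0.0, 0.0, 1.0]]
top [0.456  0.0664 0.9474] [[0.02540362966082976, -0.9798765363981701, 0.19798138553000744], [-0.9992520258455441, -0.03066584236168621, -0.02355833092187499], [0.029155521666260203, -0.19723483345640105, -0.97992263777698]] [[404.21852121390117, 0.0, 283.4579231604957], [0.0, 404.21852121390117, 207.47112520657515], [0.0, 0.0, 1.0]]
wrist [0.1335 0.6167 0.3831] [[0.3406814099034057, 0.8955746696295979, 0.2861506387622811], [0.9401782608552436, -0.32419245147275166, -0.10470956127925599], [-0.0010073536788921375, 0.30470521086112284, -0.9524461768061445]] [[353.6837946888291, 0.0, 278.1955656290219], [0.0, 353.6837946888291, 210.53649007081057], [0.0, 0.0, 1.0]]
{'clock': 0.15, 'joint_pos': array([ 1.0969,  0.221 ,  1.5273,  0.    ,  1.3947, -0.1261]), 'dq': array([-0.0004, -0.0018, -0.0035,  0.0011, -0.0005, -0.0005]), 'effort': array([  0.0015, -49.5187, -38.7883,   0.07  ,   0.053 ,  -0.0001]), 'tcp_pos': array([0.2128, 0.5872, 0.2217]), 'orientation': array([[-0.9401,  0.3408, -0.0007],
       [ 0.3409,  0.9401, -0.0013],
       [ 0.0002, -0.0015, -1.    ]]), 'force': array([-0.684 ,  0.9484, -0.0149]), 'ft_torque': array([-0.0066,  0.0335, -0.0109]), 'finger_gap': 0.08702852954435776}
```

View pics/top0.png

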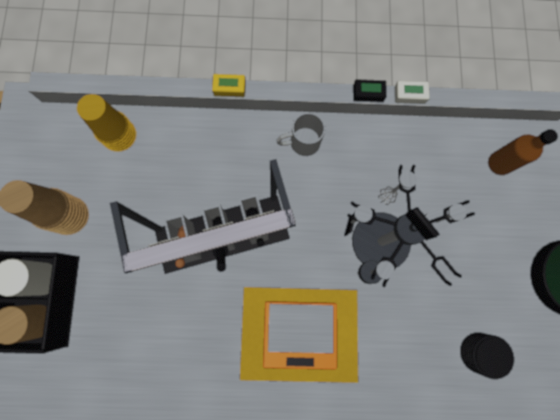

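View pics/scene0.png

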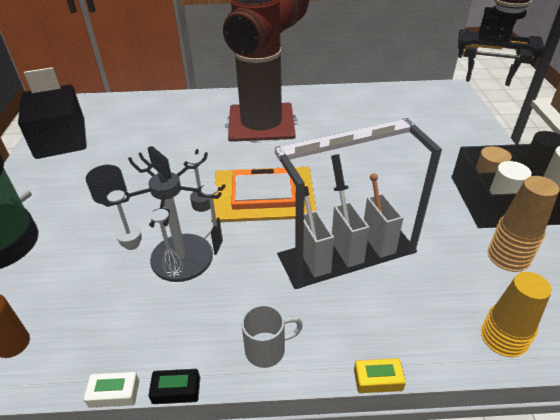

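The top view has the caddy at about (205,235), the muddler's black handle at (221,260), the knob at (422,222) and the free hook at (440,268). In the scene view the handle is at (339,170), the knob at (158,160), and the free hook points towards (130,165). Next I measure these.

```bash
cat > m.py <<'E'
from h import *
T=load('top0'); S=load('scene0')
def pts(v,c,lo,hi,zl,zh):
    X=v.X; m=(X[...,2]>zl)&(X[...,2]<zh)&(X[...,0]>lo[0])&(X[...,0]<hi[0])&(X[...,1]>lo[1])&(X[...,1]<hi[1])
    return X[m],v.p[m],m
for n,v in (('T',T),('S',S)):
    # rail top
    X,_,m=pts(v,0,(.3,0),(.8,.5),.272,.292)
    if len(X)>20:
        r=cv2.minAreaRect((X[:,:2]*1000).astype(np.float32)); print(n,'rail',len(X),r,np.median(X[:,2]))
    # knob
    X,_,m=pts(v,0,(.3,-.5),(.8,-.05),.265,.3)
    r=cv2.minAreaRect((X[:,:2]*1000).astype(np.float32)); print(n,'knob',len(X),r,np.percentile(X[:,2],[5,50,95]))
    # foot plate
    X,P,m=pts(v,0,(.35,-.45),(.75,-.05),.006,.018)
    (cx,cy),rr=cv2.minEnclosingCircle((X[:,:2]*1000).astype(np.float32)); print(n,'foot',len(X),cx,cy,rr)
    # hook-level
    X,P,m=pts(v,0,(.3,-.5),(.8,-.05),.195,.235); np.save(f'pics/hk{n}.npy',X)
    # muddler black handle candidates
    X,P,m=pts(v,0,(.35,.05),(.7,.35),.12,.272)
    k=P.max(1)<60; r=X[k]; print(n,'black',len(r),r.min(0),r.max(0))
    np.save(f'pics/bl{n}.npy',r)
# plan map of carousel from both clouds: colour by height
im=np.full((560,780,3),255,np.uint8)
for v in (T,S):
    X=v.X; m=(X[...,2]>.003)&(X[...,2]<.32)
    for x,c in zip(X[m],v.p[m]):
        i,j=int((.75-x[0])*1300),int((.36-x[1])*1000)
        j=int((.36-x[1])*1000*.95)
        i=int((.75-x[0])*950)
        if 0<=i<560 and 0<=j<780:
            h=int(np.clip(x[2]/.3,0,1)*179*.75); im[i,j]=cv2.cvtColor(np.uint8([[[h,255,220]]]),cv2.COLOR_HSV2BGR)[0,0]
cv2.imwrite('pics/map.png',im)
E
python3 m.py
```

```text
T rail 4323 ((575.4720458984375, 184.81512451171875), (120.57624816894531, 289.8475341796875), 17.334604263305664) 0.28290665093978495
T knob 419 ((572.2437744140625, -187.7261505126953), (60.1080322265625, 12.690930366516113), 38.43135070800781) [0.268  0.2872 0.29  ]
T foot 2960 461.3629150390625 -236.38392639160156 189.60667419433594
T black 584 [0.4869 0.0633 0.1204] [0.6644 0.3352 0.2718]
S rail 2372 ((577.0014038085938, 182.43211364746094), (122.69293212890625, 290.8170166015625), 17.480667114257812) 0.28396915366197295
S knob 296 ((575.9264526367188, -189.84915161132812), (62.942378997802734, 12.078418731689453), 38.75923538208008) [0.2669 0.2845 0.2911]
S foot 2524 452.258544921875 -260.9513244628906 212.0535125732422
S black 1049 [0.4962 0.0611 0.1202] [0.6796 0.3355 0.2719]
```

View pics/map.png

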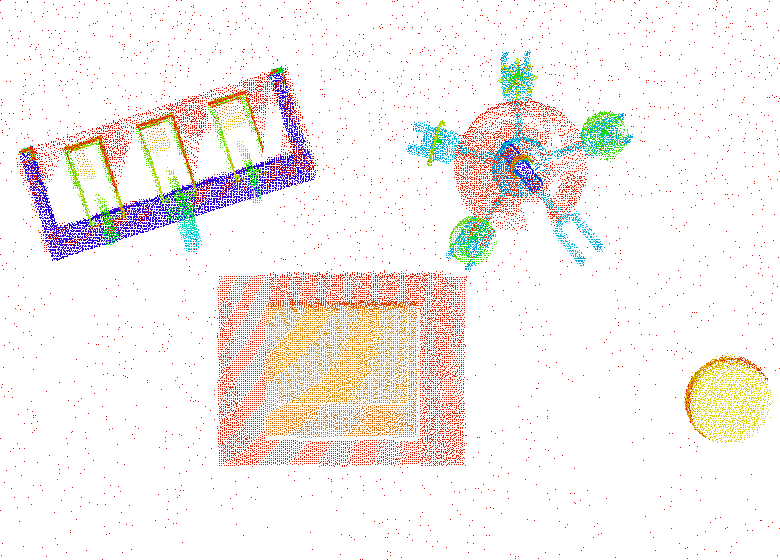

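```bash
cat > m2.py <<'E'
from h import *
from m import pts,T,S
ax=np.array([.574,-.1888])
for n,v in (('T',T),('S',S)):
    X,P,m=pts(v,0,(.45,-.35),(.7,-.05),.004,.03)
    d=X[:,:2]-ax; r=np.hypot(*d.T); k=(r<.067)&(X[:,2]<.016)
    # circle fit of plate edge: median-z & centre
    e=X[(r<.085)&(abs(X[:,2]-.012)<.003)]; 
    h=cv2.convexHull((e[:,:2]*1000).astype(np.float32))[:,0]/1000.
    A=np.c_[2*h,np.ones(len(h))]; s=np.linalg.lstsq(A,(h**2).sum(1),rcond=None)[0]; print(n,'plate circ',s[:2],np.sqrt(s[2]+s[:2]@s[:2]))
    k=(r>.055)&(r<.1); dd=d[k]; ang=np.degrees(np.arctan2(-dd[:,1],-dd[:,0])); 
    Pk=P[k].astype(int); rk=r[k]; zk=X[k,2]
    for a in range(-60,61,5):
        q=(ang>=a)&(ang<a+5)
        if q.sum(): print(n,a,q.sum(),'rmax %.3f zmax %.3f'%(rk[q].max(),zk[q].max()),'bright',np.percentile(Pk[q].mean(1),[10,50,90]))
    # handle axis
    B=np.load(f'pics/bl{n}.npy'); R=np.array([[np.cos(.304),-np.sin(.304)],[np.sin(.304),np.cos(.304)]])
im=cv2.imread('pics/top0.png')[180:310,310:490]; cv2.imwrite('pics/c1.png',cv2.resize(im,None,fx=4,fy=4,interpolation=cv2.INTER_CUBIC))
E
python3 m2.py | grep -v -e rail -e knob -e foot -e black
```

```text
T plate circ [ 0.5727 -0.1873] 0.06883940505636131
T -60 16 rmax 0.070 zmax 0.014 bright [64.  65.5 77. ]
T -55 17 rmax 0.072 zmax 0.013 bright [63.2667 65.     71.6   ]
T -50 19 rmax 0.070 zmax 0.015 bright [64.8667 65.6667 68.8667]
T -45 15 rmax 0.071 zmax 0.014 bright [61.4667 65.6667 66.9333]
T -40 7 rmax 0.064 zmax 0.013 bright [58.8667 62.6667 65.2667]
T -35 1 rmax 0.056 zmax 0.012 bright [59. 59. 59.]
T 25 1 rmax 0.070 zmax 0.007 bright [116.6667 116.6667 116.6667]
T 30 15 rmax 0.069 zmax 0.013 bright [55.7333 60.6667 87.2   ]
T 35 15 rmax 0.070 zmax 0.012 bright [ 61.4667  62.6667 105.9333]
T 40 16 rmax 0.069 zmax 0.013 bright [62.     63.1667 99.3333]
T 45 12 rmax 0.069 zmax 0.012 bright [62.     62.6667 86.1667]
T 50 15 rmax 0.069 zmax 0.013 bright [61.3333 62.3333 88.0667]
T 55 15 rmax 0.069 zmax 0.013 bright [61.3333 62.     88.6667]
T 60 13 rmax 0.070 zmax 0.015 bright [61.3333 62.3333 97.4   ]
S plate circ [ 0.5716 -0.1879] 0.07199083908781469
S -60 9 rmax 0.074 zmax 0.015 bright [ 79.6     85.3333 145.9333]
S -55 8 rmax 0.067 zmax 0.014 bright [81.7333 86.1667 98.9333]
[... 591 characters left out ...]
8.6667]
S -5 9 rmax 0.097 zmax 0.015 bright [ 81.0667  89.6667 159.6667]
S 0 7 rmax 0.066 zmax 0.015 bright [80.9333 83.6667 96.4667]
S 5 2 rmax 0.067 zmax 0.014 bright [83.0667 90.     96.9333]
S 25 4 rmax 0.068 zmax 0.012 bright [ 83.6667  89.3333 118.3333]
S 30 11 rmax 0.067 zmax 0.016 bright [79.     81.     92.6667]
S 35 4 rmax 0.066 zmax 0.016 bright [80.5    85.     86.4667]
S 40 2 rmax 0.092 zmax 0.011 bright [150.8    171.3333 191.8667]
S 45 6 rmax 0.069 zmax 0.014 bright [ 76.   85.  100.5]
S 50 10 rmax 0.071 zmax 0.015 bright [76.6    80.8333 92.9   ]
S 55 10 rmax 0.068 zmax 0.017 bright [ 76.5667  81.6667 125.4333]
S 60 12 rmax 0.077 zmax 0.014 bright [ 77.7     80.5    122.0667]
```

View pics/c1.png

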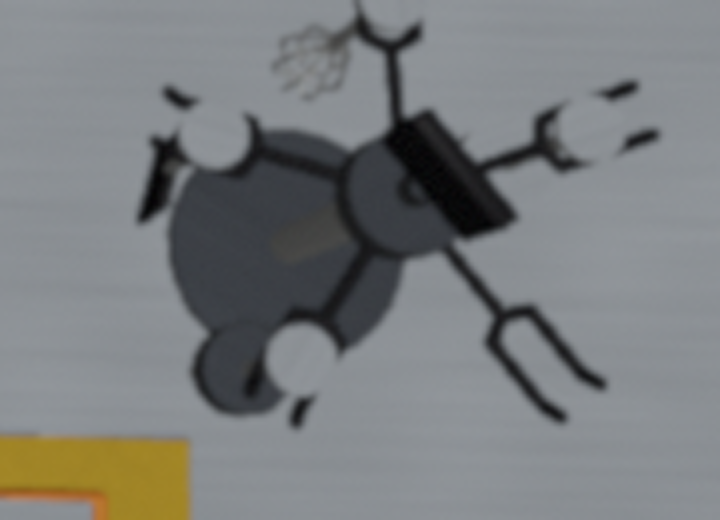

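The crop shows the free hook at (545,365) and the ladle at (240,370). The ladle hides the tab from above. The scene depth shows bright low points around -33°, so I check those and fit the muddler axis.

```bash
cat > m3.py <<'E'
from h import *
from m import pts,T,S
X,P,m=pts(S,0,(.45,-.35),(.7,-.05),.003,.03)
d=X[:,:2]-[.5725,-.1875]; r=np.hypot(*d.T); a=np.degrees(np.arctan2(-d[:,1],-d[:,0]))
k=(P.mean(1)>140)&(r>.06)&(r<.1)&(a>-50)&(a<-15)
c=X[k].mean(0); print('tab n',k.sum(),c,'z',np.percentile(X[k,2],[10,50,90]),'px',np.argwhere(m)[k].mean(0),'ang',np.degrees(np.arctan2(-(c[1]+.1875),-(c[0]-.5725))),'ext',cv2.minAreaRect((X[k,:2]*1000).astype(np.float32)), P[k].mean(0))
# counter around ladle: other bright pts in ring
k2=(P.mean(1)>140)&(r>.075)&(r<.1); print('all ring bright',k2.sum())
# muddler: caddy frame
yaw=np.radians(17.4); C=np.array([[np.cos(yaw),-np.sin(yaw)],[np.sin(yaw),np.cos(yaw)]])
for n,v in (('T',T),('S',S)):
    X,P,m=pts(v,0,(.35,.0),(.7,.35),.282,.292) 
    q=X[:,:2]@C; k=np.abs(q[:,1]-np.median(q[:,1]))<.1; q=q[k]
    print(n,'rail x(caddy-rot) range',np.percentile(q[:,0],[1,50,99]))
    X,P,m=pts(v,0,(.35,.08),(.7,.28),.1,.272); q=X[:,:2]@C
    ij=np.argwhere(m)
    box=(dict(T=(212,230,245,275),S=(330,348,150,195))[n])
    k=(P.max(1)<70)&(ij[:,1]>box[0])&(ij[:,1]<box[1])&(ij[:,0]>box[2])&(ij[:,0]<box[3])
    Y=X[k]; print(n,'handle',len(Y),Y.mean(0),Y.min(0),Y.max(0),'y-caddyrot',np.median(q[k,1]))
    l=cv2.fitLine(Y.astype(np.float32),cv2.DIST_HUBER,0,.01,.01)[:,0]; l=l if l[2]>0 else -l; print('dir',l[:3],'lean',np.degrees(np.arccos(abs(l[2]))),'point',l[3:])
E
python3 m3.py | grep -v "black\|foot\|knob\|rail ((\|rail [0-9]"; python3 -c "
import cv2;a=cv2.imread('pics/scene0.png')[130:290,80:420];cv2.imwrite('pics/c2.png',cv2.resize(a,None,fx=2.35,fy=2.35,interpolation=2))" 
```

```text
tab n 71 [ 0.5037 -0.1462  0.0083] z [0.006  0.0084 0.0102] px [232.9155 203.338 ] ang -30.96959556810315 ext ((504.77801513671875, -146.04965209960938), (29.917112350463867, 29.029279708862305), 20.319908142089844) [187.2535 191.9437 195.5493]
all ring bright 103
T rail x(caddy-rot) range [0.5454 0.5604 0.5752]
T handle 250 [0.5136 0.164  0.1808] [0.4869 0.1528 0.1419] [0.536  0.1829 0.2162] y-caddyrot 0.002584280857776216
dir [-0.4941 -0.137   0.8585] lean 30.848005 point [0.5111 0.1631 0.1866]
S rail x(caddy-rot) range [0.5461 0.5655 0.5783]
S handle 268 [0.5191 0.161  0.1808] [0.4962 0.1494 0.1482] [0.5431 0.1799 0.2159] y-caddyrot -0.001817120635409761
dir [-0.5257 -0.151   0.8371] lean 33.160698 point [0.5191 0.161  0.1808]
```

View pics/c2.png

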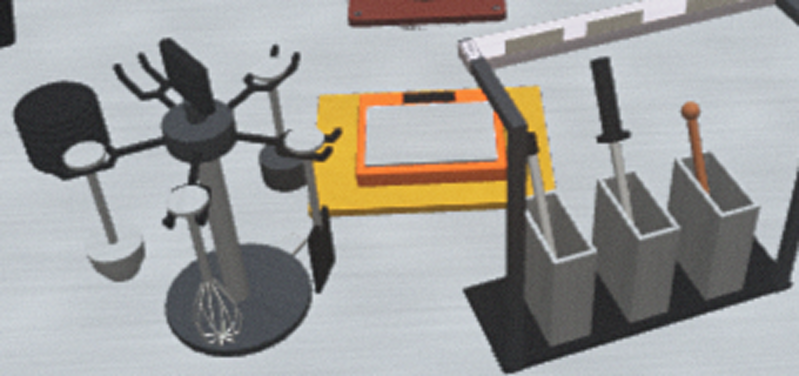

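The crop shows the tab as a pale patch left of the turner at about (295,242), which puts the stand's yaw near -0.54 rad and the rack at about 1.21. The muddler is in the centre holder with its handle at (605,100). Next comes a planner helper, then the approach to the knob.

```bash
cat >> h.py <<'E'
from scipy.spatial.transform import Rotation as Ro, Slerp
def down(yawy):
    y=np.array([np.cos(yawy),np.sin(yawy),0]); z=np.array([0,0,-1.]); return np.c_[np.cross(y,z),y,z]
def plan(ways, start=None, vmax=48, wmax=8.2):
    """ways: (open,pos,R[,minrows]); prints calls of 5 rows relative to call start"""
    if start is None:
        s=telemetry.observe(); start=(s['tcp_pos'],s['orientation'])
    p,R=np.array(start[0]),Ro.from_matrix(start[1]).as_matrix(); rows=[]
    for w in ways:
        o,q,Q=w[:3]; q=np.array(q)
        ang=Ro.from_matrix(R.T@Q).magnitude()
        n=max(int(np.ceil(np.linalg.norm(q-p)*1000/vmax)),int(np.ceil(np.degrees(ang)/wmax)),w[3] if len(w)>3 else 1)
        rv=Ro.from_matrix(R.T@Q).as_rotvec()
        for i in range(1,n+1): rows.append((o,p+(q-p)*i/n,R@Ro.from_rotvec(rv*i/n).as_matrix()))
        p,R=q,Q
    while len(rows)%5: rows.append(rows[-1])
    bp,bR=np.array(start[0]),np.array(start[1])
    for c in range(0,len(rows),5):
        out=[[round(o,2)]+[round(float(x),1) for x in bR.T@(q-bp)*1000]+[round(float(x),3) for x in Ro.from_matrix(bR.T@Q).as_rotvec()] for o,q,Q in rows[c:c+5]]
        print('CALL',c//5,out); bp,bR=rows[c+4][1],rows[c+4][2]
    print('end',bp)
E
python3 - <<'E'
from h import *
s=telemetry.observe(); R0=s['orientation']; p=s['tcp_pos']
D=down(np.radians(-51.4))
plan([(.6,[p[0],p[1],.37],R0),(.6,[.573,-.188,.37],D),(.6,[.573,-.188,.254],D)])
E
```

```text
CALL 0 [[0.6, 0.0, -0.1, -37.1, 0.0, 0.0, -0.0], [0.6, 0.0, -0.1, -74.2, 0.0, 0.0, -0.0], [0.6, 0.0, -0.2, -111.2, 0.0, 0.0, -0.0], [0.6, 0.0, -0.2, -148.3, 0.0, -0.0, -0.0], [0.6, -33.5, -33.9, -148.3, -0.0, 0.0, 0.118]]
CALL 1 [[0.6, -37.2, -29.5, 0.0, -0.0, 0.0, 0.118], [0.6, -74.4, -59.0, 0.1, -0.0, 0.0, 0.236], [0.6, -111.6, -88.5, 0.1, -0.0, 0.0, 0.353], [0.6, -148.9, -118.0, 0.2, -0.0, 0.0, 0.471], [0.6, -186.1, -147.5, 0.2, -0.0, 0.0, 0.589]]
CALL 2 [[0.6, -47.3, -3.9, 0.0, -0.0, 0.0, 0.118], [0.6, -94.7, -7.7, 0.0, -0.0, 0.0, 0.236], [0.6, -142.0, -11.6, 0.0, -0.0, 0.0, 0.353], [0.6, -189.3, -15.4, 0.1, -0.0, 0.0, 0.471], [0.6, -236.6, -19.3, 0.1, -0.0, 0.0, 0.589]]
CALL 3 [[0.6, -41.5, 23.1, 0.0, -0.0, 0.0, 0.118], [0.6, -83.0, 46.2, 0.0, -0.0, 0.0, 0.236], [0.6, -124.5, 69.2, 0.0, -0.0, 0.0, 0.353], [0.6, -166.0, 92.3, 0.0, -0.0, 0.0, 0.471], [0.6, -207.5, 115.4, 0.0, -0.0, 0.0, 0.589]]
CALL 4 [[0.6, -21.7, 42.2, -0.0, -0.0, 0.0, 0.118], [0.6, -43.4, 84.5, -0.0, -0.0, 0.0, 0.236], [0.6, -43.4, 84.5, 38.7, -0.0, 0.0, 0.236], [0.6, -43.4, 84.5, 77.3, -0.0, 0.0, 0.236], [0.6, -43.4, 84.5, 116.0, -0.0, 0.0, 0.236]]
end [ 0.573 -0.188  0.254]
```

Request:
{"name": "carry_out", "arguments": {
  "series": [
    [0.6,0,0,-37,0,0,0],
    [0.6,0,0,-74,0,0,0],
    [0.6,0,0,-111,0,0,0],
    [0.6,0,0,-148,0,0,0],
    [0.6,-33,-34,-148,0,0,0.118]
  ]
}}

```text
clock: 0.65
tcp_pos: [0.232, 0.5484, 0.3756]
orientation: [[-0.895, 0.447, 0.003], [0.447, 0.895, 0.008], [0.001, 0.009, -1.0]]
force: [1.5, -0.2, 0.6]
finger_gap: 0.0564
```

Request:
{"name": "carry_out", "arguments": {
  "series": [
    [0.6,-37,-30,0,0,0,0.118],
    [0.6,-74,-59,0,0,0,0.236],
    [0.6,-112,-88,0,0,0,0.353],
    [0.6,-149,-118,0,0,0,0.471],
    [0.6,-186,-147,0,0,0,0.589]
  ]
}}

```text
clock: 1.15
tcp_pos: [0.3329, 0.332, 0.3739]
orientation: [[-0.492, 0.871, 0.003], [0.871, 0.492, 0.008], [0.005, 0.007, -1.0]]
force: [1.0, 0.5, -0.5]
finger_gap: 0.0521
```

Request:
{"name": "carry_out", "arguments": {
  "series": [
    [0.6,-47,-4,0,0,0,0.118],
    [0.6,-95,-8,0,0,0,0.236],
    [0.6,-142,-12,0,0,0,0.353],
    [0.6,-189,-15,0,0,0,0.471],
    [0.6,-237,-19,0,0,0,0.589]
  ]
}}

```text
clock: 1.65
tcp_pos: [0.4332, 0.1145, 0.3724]
orientation: [[0.079, 0.997, 0.004], [0.997, -0.079, 0.008], [0.009, 0.003, -1.0]]
force: [0.7, 0.9, 0.4]
finger_gap: 0.0521
```

Tracking is good. Next I go to above the knob.

```bash
python3 - <<'E'
from h import *
D=down(np.radians(-51.4))
plan([(.6,[.573,-.188,.37],D)],vmax=49)
E
```

```text
CALL 0 [[0.6, -41.5, 23.3, 0.1, -0.0, -0.001, 0.117], [0.6, -83.0, 46.7, 0.1, -0.0, -0.003, 0.234], [0.6, -124.5, 70.0, 0.2, -0.0, -0.004, 0.35], [0.6, -166.0, 93.3, 0.2, -0.0, -0.005, 0.467], [0.6, -207.5, 116.6, 0.3, -0.001, -0.007, 0.584]]
CALL 1 [[0.6, -21.8, 42.3, 0.3, -0.0, -0.001, 0.117], [0.6, -43.5, 84.7, 0.6, -0.0, -0.003, 0.234], [0.6, -43.5, 84.7, 0.6, -0.0, -0.003, 0.234], [0.6, -43.5, 84.7, 0.6, -0.0, -0.003, 0.234], [0.6, -43.5, 84.7, 0.6, -0.0, -0.003, 0.234]]
end [ 0.573 -0.188  0.37 ]
```

Request:
{"name": "carry_out", "arguments": {
  "series": [
    [0.6,-41,23,0,0,0,0.117],
    [0.6,-83,47,0,0,0,0.234],
    [0.6,-124,70,0,0,0,0.35],
    [0.6,-166,93,0,0,0,0.467],
    [0.6,-207,117,0,0,0,0.584]
  ]
}}

```text
clock: 2.15
tcp_pos: [0.5338, -0.1031, 0.3708]
orientation: [[0.62, 0.785, 0.003], [0.785, -0.62, 0.009], [0.009, -0.003, -1.0]]
force: [1.2, 0.5, 0.2]
finger_gap: 0.0521
```

Request:
{"name": "carry_out", "arguments": {
  "series": [
    [0.6,-22,42,0,0,0,0.117],
    [0.6,-43,85,0,0,0,0.234],
    [0.6,-43,85,0,0,0,0.234],
    [0.6,-43,85,0,0,0,0.234],
    [0.6,-43,85,0,0,0,0.234]
  ]
}}

```text
clock: 2.65
tcp_pos: [0.5735, -0.1886, 0.3702]
orientation: [[0.784, 0.621, 0.003], [0.621, -0.784, 0.009], [0.008, -0.005, -1.0]]
force: [0.5, 0.2, 0.4]
finger_gap: 0.0521
```

```bash
python3 - <<'E'
from h import *
s=telemetry.observe(); print(s['tcp_pos'],s['orientation'])
v=grab('wrist','w1'); X=v.X
m=(X[...,2]>.28)&(X[...,2]<.3)&(np.hypot(X[...,0]-.573,X[...,1]+.188)<.06)
r=cv2.minAreaRect((X[m][:,:2]*1000).astype(np.float32)); print(m.sum(),r,np.median(X[m][:,2]))
E
```

```text
[ 0.5735 -0.1886  0.3702] [[ 0.784   0.6208  0.0033]
 [ 0.6208 -0.7839  0.0091]
 [ 0.0082 -0.0051 -1.    ]]
1282 ((573.9027099609375, -187.68678283691406), (59.000572204589844, 11.775949478149414), 38.69462966918945) 0.2889734558629032
```

View pics/w1.png

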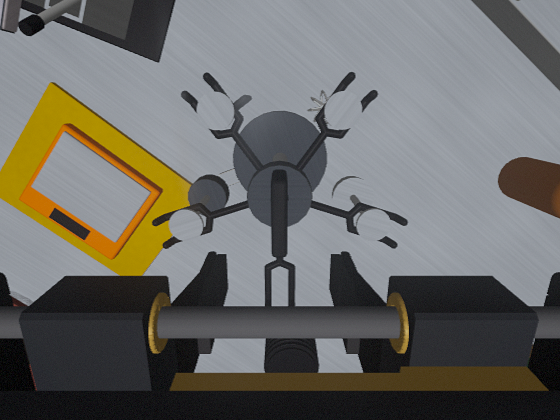

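Knob centre is (.574,-.188) at yaw 38.7°, which agrees with the first measurement. The picture shows the knob at (280,215) and the free hook at (280,285). I descend, grip and turn.

Request:
{"name": "carry_out", "arguments": {
  "series": [
    [0.5,0,0,39,0,0,0],
    [0.5,0,-1,78,0,0,0],
    [0.5,0,-1,116,0,0,0],
    [0,0,-1,116,0,0,0],
    [0,0,-1,116,0,0,0]
  ],
  "grip_force": 25
}}

```text
clock: 3.2
tcp_pos: [0.5733, -0.1854, 0.2558]
orientation: [[0.783, 0.622, 0.004], [0.622, -0.783, 0.009], [0.009, -0.004, -1.0]]
force: [0.8, 0.1, 0.7]
finger_gap: 0.0346
```

Request:
{"name": "carry_out", "arguments": {
  "series": [
    [0,0,0,0,0,0,0],
    [0,0,0,0,0,0,0],
    [0,0,0,0,0,0,0],
    [0,0,0,0,0,0,0.05],
    [0,0,0,0,0,0,0.12]
  ]
}}

```text
clock: 3.7
tcp_pos: [0.5759, -0.1873, 0.2588]
orientation: [[0.853, 0.522, 0.012], [0.522, -0.853, 0.004], [0.012, 0.003, -1.0]]
force: [6.4, -4.4, 0.1]
finger_gap: 0.0116
```

Request:
{"name": "carry_out", "arguments": {
  "series": [
    [0,-2,0,0,0,0,0.11],
    [0,-2,0,0,0,0,0.22],
    [0,-2,0,0,0,0,0.33],
    [0,-2,0,0,0,0,0.44],
    [0,-2,0,0,0,0,0.55]
  ]
}}

```text
clock: 4.2
tcp_pos: [0.5763, -0.1889, 0.2588]
orientation: [[1.0, -0.005, 0.016], [-0.005, -1.0, 0.003], [0.016, -0.003, -1.0]]
force: [9.8, -2.8, -9.0]
finger_gap: 0.0116
```

Request:
{"name": "carry_out", "arguments": {
  "series": [
    [0,0,0,0,0,0,0.11],
    [0,0,0,0,0,0,0.22],
    [0,0,0,0,0,0,0.33],
    [0,0,0,0,0,0,0.44],
    [0,0,0,0,0,0,0.55]
  ]
}}

```text
clock: 4.7
tcp_pos: [0.5759, -0.1904, 0.2588]
orientation: [[0.848, -0.531, 0.015], [-0.531, -0.848, -0.0], [0.013, -0.008, -1.0]]
force: [-0.6, -5.2, -5.2]
finger_gap: 0.0118
```

```bash
python3 - <<'E'
from h import *
s=telemetry.observe(); O=s['orientation']; print(s['clock'],s['tcp_pos'],'rack world yaw',np.arctan2(O[1,0],O[0,0]), s['force'],s['joint_pos'])
w=load('w1'); print(proj(w,[[.504,-.146,.008]]))
v=grab('top','t2'); 
im=v.p[190:310,320:480,::-1]; a=cv2.resize(im,None,fx=3.5,fy=3.5,interpolation=2)
u,y=proj(w,[[.504,-.146,.008]])[0].astype(int); b=cv2.resize(w.p[y-45:y+45,u-15:u+45,::-1],(280,420),interpolation=2); cv2.imwrite('pics/c3.png',np.hstack([a[:420],b]))
E
```

```text
4.7 [ 0.5759 -0.1904  0.2588] rack world yaw -0.5593504033786334 [-0.5832 -5.2154 -5.1725] [-0.4531  0.1432  1.5466  0.0067  1.4378  1.6762]
[[229.3001 177.868 ]]
```

View pics/c3.png

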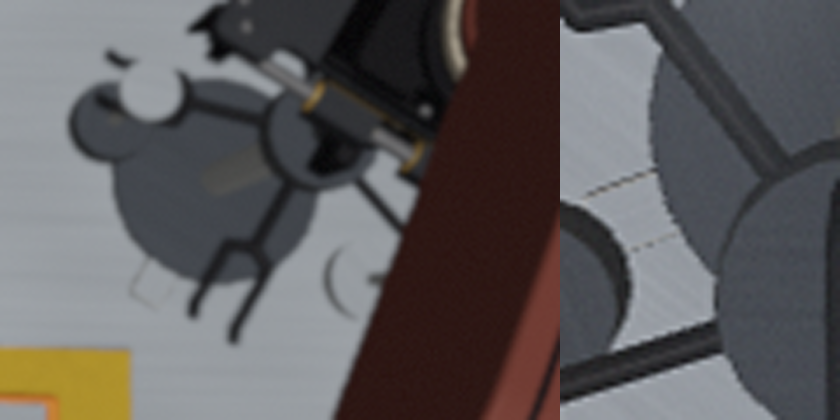

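The tab is now clear of the ladle, an outlined patch at about (155,282) in the crop, and the free hook is at (235,290). I check the angle and plan the release.

```bash
python3 - <<'E'
from h import *
v=load('t2')
ax=np.array([.573,-.188])
def ang(P): d=P[:2]-ax; return np.arctan2(-d[1],-d[0]),np.hypot(*d)
for u,y in ((152,285),(132,292),(165,305)): print('tab',onz(v,320+u/3.5,190+y/3.5,.008),ang(onz(v,320+u/3.5,190+y/3.5,.008)))
print('prong ends', *[ (onz(v,320+u/3.5,190+y/3.5,.218),ang(onz(v,320+u/3.5,190+y/3.5,.218))) for u,y in((192,312),(233,338))])
E
```

```text
tab [ 0.5008 -0.1449  0.008 ] (np.float64(-0.5383808275850319), np.float64(0.08407048826670921))
tab [ 0.4959 -0.1316  0.008 ] (np.float64(-0.6318955930920656), np.float64(0.0955483534565848))
tab [ 0.488  -0.1533  0.008 ] (np.float64(-0.3873775225997189), np.float64(0.0917847555091954))
prong ends (array([ 0.4777, -0.118 ,  0.218 ]), (np.float64(-0.6331560192804759), np.float64(0.11822323801773674))) (array([ 0.4652, -0.1388,  0.218 ]), (np.float64(-0.42776512895870217), np.float64(0.11850525538897708)))
```

Tab at -0.52 and hook at -0.53, so the rack is at about 0. I release, rise, and plan the approach to the muddler with the camera on the robot's side.

```bash
cat >> h.py <<'E'
YC=np.radians(17.4); cx=np.array([np.cos(YC),np.sin(YC),0]); cy=np.array([-np.sin(YC),np.cos(YC),0])
def tilt(deg):
    t=np.radians(deg); z=np.sin(t)*cx-np.cos(t)*np.array([0,0,1.]); return np.c_[np.cross(cy,z),cy,z]
E
python3 - <<'E'
from h import *
s=telemetry.observe(); p=s['tcp_pos']; R=s['orientation']; d=np.radians; L=tilt(32)
plan([(.5,p,R,5),(.5,[.574,-.188,.38],down(d(-122)),3),(.5,[.50,-.08,.39],down(d(-46))),(.45,[.42,.03,.39],down(d(30))),(.45,np.array([.5155,.163,.168])-.13*L[:,2],L),])
E
```

```text
CALL 0 [[0.5, 0.0, 0.0, 0.0, -0.0, -0.0, -0.0], [0.5, 0.0, 0.0, 0.0, -0.0, 0.0, -0.0], [0.5, 0.0, 0.0, 0.0, -0.0, 0.0, -0.0], [0.5, 0.0, 0.0, 0.0, -0.0, -0.0, -0.0], [0.5, 0.0, 0.0, 0.0, -0.0, 0.0, -0.0]]
CALL 1 [[0.5, -0.4, -0.7, -40.4, -0.003, -0.004, -0.002], [0.5, -0.9, -1.4, -80.8, -0.005, -0.009, -0.004], [0.5, -1.3, -2.1, -121.2, -0.008, -0.013, -0.007], [0.5, -13.3, -7.3, -122.3, -0.007, -0.014, -0.139], [0.5, -25.3, -12.4, -123.4, -0.006, -0.014, -0.272]]
CALL 2 [[0.5, -10.2, -8.2, -1.0, 0.0, 0.0, -0.133], [0.5, -20.4, -16.4, -2.0, 0.0, 0.0, -0.265], [0.5, -30.6, -24.6, -3.0, 0.0, 0.0, -0.398], [0.5, -40.8, -32.8, -4.0, 0.0, 0.0, -0.531], [0.5, -51.0, -41.0, -5.0, 0.0, 0.0, -0.663]]
CALL 3 [[0.5, -3.0, -12.7, -1.0, 0.0, 0.0, -0.133], [0.5, -6.0, -25.5, -2.0, 0.0, 0.0, -0.265], [0.5, -9.0, -38.2, -3.0, 0.0, 0.0, -0.398], [0.45, -12.5, -51.4, -3.0, 0.0, 0.0, -0.531], [0.45, -15.9, -64.5, -3.0, 0.0, 0.0, -0.663]]
CALL 4 [[0.45, 5.4, -12.5, 0.0, 0.0, 0.0, -0.133], [0.45, 10.7, -25.0, 0.0, 0.0, 0.0, -0.265], [0.45, 16.1, -37.5, 0.0, 0.0, 0.0, -0.398], [0.45, 21.4, -50.0, 0.0, 0.0, 0.0, -0.531], [0.45, 26.8, -62.5, 0.0, 0.0, 0.0, -0.663]]
CALL 5 [[0.45, 11.9, -6.6, 0.0, 0.0, 0.0, -0.133], [0.45, 23.8, -13.1, 0.0, 0.0, 0.0, -0.265], [0.45, 35.7, -19.7, 0.0, 0.0, 0.0, -0.398], [0.45, 45.5, -15.7, 10.2, -0.042, -0.035, -0.517], [0.45, 55.3, -11.7, 20.3, -0.085, -0.071, -0.636]]
CALL 6 [[0.45, 6.5, 8.4, 10.1, -0.034, -0.043, -0.119], [0.45, 12.9, 16.9, 20.2, -0.068, -0.085, -0.239], [0.45, 19.4, 25.3, 30.3, -0.103, -0.128, -0.358], [0.45, 25.8, 33.7, 40.4, -0.137, -0.171, -0.478], [0.45, 32.3, 42.2, 50.5, -0.171, -0.214, -0.597]]
CALL 7 [[0.45, 3.2, 9.6, 10.6, -0.034, -0.043, -0.119], [0.45, 6.4, 19.1, 21.3, -0.068, -0.085, -0.239], [0.45, 9.5, 28.7, 31.9, -0.103, -0.128, -0.358], [0.45, 12.7, 38.3, 42.5, -0.137, -0.171, -0.478], [0.45, 12.7, 38.3, 42.5, -0.137, -0.171, -0.478]]
end [0.4498 0.1424 0.2782]
```

Request:
{"name": "carry_out", "arguments": {
  "series": [
    [0.5,0,0,0,0,0,0],
    [0.5,0,0,0,0,0,0],
    [0.5,0,0,0,0,0,0],
    [0.5,0,0,-20,0,0,0],
    [0.5,0,0,-50,0,0,0]
  ]
}}

```text
clock: 5.25
tcp_pos: [0.5741, -0.1896, 0.3073]
orientation: [[0.845, -0.534, 0.012], [-0.534, -0.845, 0.002], [0.009, -0.008, -1.0]]
force: [0.3, -0.2, 0.1]
finger_gap: 0.0408
```

Request:
{"name": "carry_out", "arguments": {
  "series": [
    [0.5,0,0,-40,0,0,0],
    [0.5,-1,-2,-75,-0.008,-0.013,-0.007],
    [0.5,-13,-7,-75,-0.007,-0.014,-0.139],
    [0.5,-25,-12,-75,-0.006,-0.014,-0.272],
    [0.5,-35,-20,-76,0,0,-0.4]
  ]
}}

```text
clock: 5.75
tcp_pos: [0.5544, -0.1537, 0.3837]
orientation: [[0.988, -0.156, 0.013], [-0.156, -0.988, 0.002], [0.012, -0.004, -1.0]]
force: [-0.7, -0.0, -0.3]
finger_gap: 0.0435
```

```bash
python3 - <<'E'
from h import *
s=telemetry.observe(); print(s['tcp_pos'],s['orientation'],s['finger_gap']); d=np.radians; L=tilt(32)
plan([(.5,[.50,-.08,.39],down(d(-46))),(.45,[.42,.03,.39],down(d(30))),(.45,np.array([.5155,.163,.168])-.13*L[:,2],L),])
E
```

```text
[ 0.5544 -0.1537  0.3837] [[ 0.9877 -0.1559  0.0128]
 [-0.156  -0.9878  0.0024]
 [ 0.0123 -0.0044 -0.9999]] 0.04351796930676679
CALL 0 [[0.5, -9.3, -9.2, -1.0, 0.0, -0.002, -0.132], [0.5, -18.6, -18.4, -1.9, 0.0, -0.004, -0.264], [0.5, -27.9, -27.6, -2.9, 0.001, -0.006, -0.396], [0.5, -37.2, -36.7, -3.9, 0.001, -0.008, -0.528], [0.5, -46.5, -45.9, -4.8, 0.001, -0.01, -0.66]]
CALL 1 [[0.5, -1.7, -13.0, -0.9, 0.0, -0.002, -0.132], [0.5, -3.4, -25.9, -1.8, 0.0, -0.004, -0.264], [0.45, -5.1, -39.4, -1.8, 0.001, -0.004, -0.397], [0.45, -6.8, -52.9, -1.8, 0.001, -0.004, -0.529], [0.45, -8.5, -66.4, -1.8, 0.001, -0.004, -0.662]]
CALL 2 [[0.45, 7.0, -11.7, 0.0, 0.0, 0.0, -0.133], [0.45, 13.9, -23.4, 0.0, 0.0, 0.0, -0.265], [0.45, 20.9, -35.1, 0.0, 0.0, 0.0, -0.398], [0.45, 27.8, -46.7, 0.0, 0.0, 0.0, -0.531], [0.45, 34.8, -58.4, 0.0, 0.0, 0.0, -0.663]]
CALL 3 [[0.45, 12.7, -4.9, 0.0, 0.0, 0.0, -0.133], [0.45, 25.4, -9.8, 0.0, 0.0, 0.0, -0.265], [0.45, 34.5, -4.6, 10.2, -0.04, -0.038, -0.385], [0.45, 43.7, 0.6, 20.3, -0.08, -0.076, -0.504], [0.45, 52.9, 5.8, 30.5, -0.12, -0.115, -0.623]]
CALL 4 [[0.45, 5.9, 8.8, 10.1, -0.034, -0.043, -0.119], [0.45, 11.7, 17.6, 20.3, -0.068, -0.085, -0.239], [0.45, 17.6, 26.5, 30.4, -0.103, -0.128, -0.358], [0.45, 23.4, 35.3, 40.6, -0.137, -0.171, -0.478], [0.45, 29.3, 44.1, 50.7, -0.171, -0.214, -0.597]]
CALL 5 [[0.45, 2.5, 9.5, 10.8, -0.034, -0.043, -0.119], [0.45, 5.0, 19.1, 21.7, -0.068, -0.085, -0.239], [0.45, 7.5, 28.6, 32.5, -0.103, -0.128, -0.358], [0.45, 7.5, 28.6, 32.5, -0.103, -0.128, -0.358], [0.45, 7.5, 28.6, 32.5, -0.103, -0.128, -0.358]]
end [0.4498 0.1424 0.2782]
```

Request:
{"name": "carry_out", "arguments": {
  "series": [
    [0.5,-9,-9,-1,0,0,-0.132],
    [0.5,-19,-18,-2,0,-0.004,-0.264],
    [0.5,-28,-28,-3,0,-0.006,-0.396],
    [0.5,-37,-37,-4,0,-0.008,-0.528],
    [0.5,-46,-46,-5,0,-0.01,-0.66]
  ]
}}

```text
clock: 6.25
tcp_pos: [0.5158, -0.1003, 0.389]
orientation: [[0.872, 0.489, 0.004], [0.489, -0.872, 0.001], [0.004, 0.001, -1.0]]
force: [-0.8, -0.8, -0.3]
finger_gap: 0.0432
```

Request:
{"name": "carry_out", "arguments": {
  "series": [
    [0.5,-2,-13,-1,0,0,-0.132],
    [0.5,-3,-26,-2,0,-0.004,-0.264],
    [0.45,-5,-39,-2,0,-0.004,-0.397],
    [0.45,-7,-53,-2,0,-0.004,-0.529],
    [0.45,-9,-66,-2,0,-0.004,-0.662]
  ]
}}

```text
clock: 6.75
tcp_pos: [0.4754, -0.0463, 0.3915]
orientation: [[0.381, 0.925, 0.003], [0.925, -0.381, -0.002], [-0.001, 0.003, -1.0]]
force: [-0.1, 0.3, -0.7]
finger_gap: 0.0399
```

Request:
{"name": "carry_out", "arguments": {
  "series": [
    [0.45,7,-12,0,0,0,-0.133],
    [0.45,14,-23,0,0,0,-0.265],
    [0.45,21,-35,0,0,0,-0.398],
    [0.45,28,-47,0,0,0,-0.531],
    [0.45,35,-58,0,0,0,-0.663]
  ]
}}

```text
clock: 7.25
tcp_pos: [0.4348, 0.009, 0.3919]
orientation: [[-0.276, 0.961, 0.004], [0.961, 0.276, -0.001], [-0.002, 0.003, -1.0]]
force: [-0.6, 0.6, -0.4]
finger_gap: 0.0393
```

Request:
{"name": "carry_out", "arguments": {
  "series": [
    [0.45,13,-5,0,0,0,-0.133],
    [0.45,25,-10,0,0,0,-0.265],
    [0.45,34,-5,10,-0.04,-0.038,-0.385],
    [0.45,44,1,20,-0.08,-0.076,-0.504],
    [0.45,53,6,30,-0.12,-0.115,-0.623]
  ]
}}

```text
clock: 7.75
tcp_pos: [0.4263, 0.0624, 0.3622]
orientation: [[-0.777, 0.607, 0.168], [0.611, 0.791, -0.029], [-0.15, 0.08, -0.985]]
force: [0.1, -0.1, -0.5]
finger_gap: 0.0391
```

```bash
python3 - <<'E'
from h import *
s=telemetry.observe(); print(s['tcp_pos'],s['orientation'],s['joint_pos']); L=tilt(32)
plan([(.45,np.array([.5155,.163,.168])-.13*L[:,2],L),])
E
```

```text
[0.4263 0.0624 0.3622] [[-0.7771  0.6066  0.1677]
 [ 0.6112  0.7909 -0.0289]
 [-0.1502  0.08   -0.9854]] [-0.0172 -0.4589  1.8984 -0.026   1.533  -0.9288]
CALL 0 [[0.45, 5.4, 8.9, 10.5, -0.033, -0.042, -0.116], [0.45, 10.8, 17.7, 21.1, -0.066, -0.084, -0.232], [0.45, 16.2, 26.6, 31.6, -0.099, -0.126, -0.348], [0.45, 21.6, 35.4, 42.2, -0.132, -0.169, -0.464], [0.45, 27.0, 44.3, 52.7, -0.165, -0.211, -0.58]]
CALL 1 [[0.45, 2.3, 9.3, 11.3, -0.033, -0.042, -0.116], [0.45, 4.7, 18.6, 22.5, -0.066, -0.084, -0.232], [0.45, 7.0, 27.9, 33.8, -0.099, -0.126, -0.348], [0.45, 7.0, 27.9, 33.8, -0.099, -0.126, -0.348], [0.45, 7.0, 27.9, 33.8, -0.099, -0.126, -0.348]]
end [0.4498 0.1424 0.2782]
```

Request:
{"name": "carry_out", "arguments": {
  "series": [
    [0.45,5,9,10,-0.033,-0.042,-0.116],
    [0.45,11,18,21,-0.066,-0.084,-0.232],
    [0.45,16,27,32,-0.099,-0.126,-0.348],
    [0.45,22,35,42,-0.132,-0.169,-0.464],
    [0.45,27,44,53,-0.165,-0.211,-0.58]
  ]
}}

```text
clock: 8.25
tcp_pos: [0.4409, 0.1132, 0.3099]
orientation: [[-0.91, 0.043, 0.411], [0.07, 0.996, 0.051], [-0.408, 0.075, -0.91]]
force: [-0.1, 0.3, -0.2]
finger_gap: 0.0393
```

Request:
{"name": "carry_out", "arguments": {
  "series": [
    [0.45,2,9,11,-0.033,-0.042,-0.116],
    [0.45,5,19,22,-0.066,-0.084,-0.232],
    [0.45,7,28,34,-0.099,-0.126,-0.348],
    [0.45,7,28,34,-0.099,-0.126,-0.348],
    [0.45,7,28,34,-0.099,-0.126,-0.348]
  ]
}}

```text
clock: 8.75
tcp_pos: [0.4496, 0.143, 0.2789]
orientation: [[-0.807, -0.302, 0.508], [-0.257, 0.953, 0.159], [-0.532, -0.002, -0.847]]
force: [0.3, 0.6, -0.1]
finger_gap: 0.039
```

```bash
python3 - <<'E'
from h import *
s=telemetry.observe(); print(s['tcp_pos'],s['orientation'],s['joint_pos'])
v=grab('wrist','w2'); print(proj(v,[[.51,.161,.177],[.492,.155,.207],[.528,.167,.147]]))
X=v.X; P=v.p
m=(P.max(-1)<75)&(np.linalg.norm(X-[.51,.161,.177],axis=-1)<.06)
n,lab,st,ce=cv2.connectedComponentsWithStats(m.astype(np.uint8)); 
for i in np.argsort(-st[1:,4])[:3]+1:
    Y=X[lab==i]; l=cv2.fitLine(Y.astype(np.float32),cv2.DIST_HUBER,0,.01,.01)[:,0]; print(st[i],ce[i],Y.mean(0),Y.min(0),Y.max(0),'dir',l[:3],l[3:])
E
```

```text
[0.4496 0.143  0.2789] [[-0.8066 -0.3025  0.5079]
 [-0.257   0.9532  0.1594]
 [-0.5323 -0.0019 -0.8466]] [ 0.0354 -0.7123  2.2854  0.1657  1.0297 -1.8895]
[[276.0958 203.0255]
 [275.4045 216.692 ]
 [276.6443 192.1839]]
[ 264  178   32   53 1254] [279.6842 202.1388] [0.5051 0.1625 0.1784] [0.4838 0.1504 0.1415] [0.5386 0.184  0.2144] dir [-0.4168 -0.1597  0.8949] [0.4983 0.1596 0.1883]
```

View pics/w2.png

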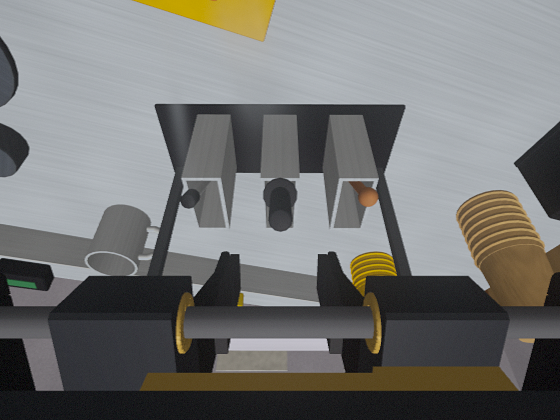

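The handle top is at (281,217), 6 px right of the prediction, so I shift 3 mm along caddy +y. I approach and close.

```bash
python3 - <<'E'
from h import *
L=tilt(32); t=np.array([.5146,.166,.168])
plan([(.42,t-.05*L[:,2],L,2),(.42,t,L,2),(0,t,L,6)])
E
```

```text
CALL 0 [[0.42, 0.7, 1.3, 40.5, 0.0, 0.002, 0.002], [0.42, 1.4, 2.6, 80.9, 0.0, 0.004, 0.004], [0.42, 1.5, 2.6, 105.9, 0.0, 0.004, 0.004], [0.42, 1.6, 2.6, 130.9, 0.0, 0.004, 0.004], [0, 1.6, 2.6, 130.9, 0.0, 0.004, 0.004]]
CALL 1 [[0, 0.0, 0.0, 0.0, 0.0, 0.0, 0.0], [0, 0.0, 0.0, 0.0, 0.0, 0.0, 0.0], [0, 0.0, 0.0, 0.0, 0.0, 0.0, 0.0], [0, 0.0, 0.0, 0.0, 0.0, 0.0, 0.0], [0, 0.0, 0.0, 0.0, 0.0, 0.0, 0.0]]
end [0.5146 0.166  0.168 ]
```

Request:
{"name": "carry_out", "arguments": {
  "series": [
    [0.42,1,1,40,0,0.002,0.002],
    [0.42,1,3,81,0,0.004,0.004],
    [0.42,1,3,106,0,0.004,0.004],
    [0.42,1,3,131,0,0.004,0.004],
    [0.42,1,3,131,0,0.004,0.004]
  ],
  "grip_force": 40
}}

```text
clock: 9.3
tcp_pos: [0.5143, 0.1667, 0.1653]
orientation: [[-0.813, -0.299, 0.5], [-0.253, 0.954, 0.158], [-0.525, 0.001, -0.851]]
force: [-1.2, 0.8, -0.7]
finger_gap: 0.0366
```

Request:
{"name": "carry_out", "arguments": {
  "series": [
    [0.3,0,0,0,0,0,0],
    [0,0,0,0,0,0,0],
    [0,0,0,0,0,0,0],
    [0,0,0,0,0,0,0],
    [0,0,0,0,0,0,0]
  ]
}}

```text
clock: 9.8
tcp_pos: [0.515, 0.1668, 0.167]
orientation: [[-0.811, -0.298, 0.503], [-0.253, 0.954, 0.158], [-0.527, 0.001, -0.85]]
force: [-3.1, 0.6, 5.3]
finger_gap: 0.0177
```

```bash
python3 - <<'E'
from h import *
s=telemetry.observe(); p=s['tcp_pos'];R=s['orientation']; print(p,R,s['force'],s['finger_gap'])
up=np.array([0,0,1.])
def u(deg): t=np.radians(deg); return -np.sin(t)*cx+np.cos(t)*up
q1=p+.02*u(27); q2=q1+.065*u(23); q3=q2+.085*u(32); q4=q3-.06*cx+.04*up
plan([(0,q1,R,3),(0,q2,R,4),(0,q3,R,4),(0,q4,R,4)])
E
```

```text
[0.515  0.1668 0.167 ] [[-0.8114 -0.2983  0.5027]
 [-0.2529  0.9545  0.1583]
 [-0.527   0.0013 -0.8499]] [-3.0626  0.5685  5.3026] 0.01772049863846595
CALL 0 [[0, -0.6, 0.0, -6.6, 0.0, -0.0, 0.0], [0, -1.1, 0.0, -13.3, 0.0, -0.0, 0.0], [0, -1.7, 0.0, -19.9, 0.0, -0.0, 0.0], [0, -4.2, 0.0, -36.0, 0.0, 0.0, 0.0], [0, -6.6, 0.0, -52.0, 0.0, 0.0, 0.0]]
CALL 1 [[0, -2.5, 0.0, -16.1, 0.0, 0.0, 0.0], [0, -5.0, 0.0, -32.1, 0.0, 0.0, 0.0], [0, -4.9, 0.0, -53.4, 0.0, 0.0, 0.0], [0, -4.8, 0.1, -74.6, 0.0, 0.0, 0.0], [0, -4.8, 0.1, -95.9, 0.0, 0.0, 0.0]]
CALL 2 [[0, 0.1, 0.0, -21.2, 0.0, 0.0, 0.0], [0, 7.6, 0.0, -37.7, 0.0, 0.0, 0.0], [0, 15.0, 0.0, -54.1, 0.0, 0.0, 0.0], [0, 22.5, 0.0, -70.5, 0.0, 0.0, 0.0], [0, 30.0, 0.0, -86.9, 0.0, 0.0, 0.0]]
end [0.3819 0.1251 0.3567]
```

Gripped at 17.7 mm, the handle's thickness. I pull.

Request:
{"name": "carry_out", "arguments": {
  "series": [
    [0,-1,0,-7,0,0,0],
    [0,-1,0,-13,0,0,0],
    [0,-2,0,-20,0,0,0],
    [0,-4,0,-36,0,0,0],
    [0,-7,0,-52,0,0,0]
  ]
}}

```text
clock: 10.3
tcp_pos: [0.4935, 0.1601, 0.2147]
orientation: [[-0.812, -0.298, 0.501], [-0.253, 0.954, 0.158], [-0.525, 0.001, -0.851]]
force: [0.5, 0.6, -1.3]
finger_gap: 0.0172
```

Request:
{"name": "carry_out", "arguments": {
  "series": [
    [0,-2,0,-16,0,0,0],
    [0,-5,0,-32,0,0,0],
    [0,-5,0,-53,0,0,0],
    [0,-5,0,-75,0,0,0],
    [0,-5,0,-96,0,0,0]
  ]
}}

```text
clock: 10.8
tcp_pos: [0.4485, 0.146, 0.2998]
orientation: [[-0.813, -0.298, 0.501], [-0.253, 0.954, 0.158], [-0.525, 0.001, -0.851]]
force: [0.4, -0.6, -2.0]
finger_gap: 0.017
```

Request:
{"name": "carry_out", "arguments": {
  "series": [
    [0,0,0,-21,0,0,0],
    [0,8,0,-38,0,0,0],
    [0,15,0,-54,0,0,0],
    [0,22,0,-70,0,0,0],
    [0,30,0,-87,0,0,0]
  ]
}}

```text
clock: 11.3
tcp_pos: [0.3875, 0.127, 0.3586]
orientation: [[-0.818, -0.298, 0.492], [-0.254, 0.955, 0.155], [-0.516, 0.002, -0.856]]
force: [-0.2, 0.1, -0.5]
finger_gap: 0.0174
```

```bash
python3 - <<'E'
from h import *
s=telemetry.observe(); print(s['tcp_pos'],s['orientation'],s['force'],s['finger_gap'],s['joint_pos'])
v=grab('scene','s3')
E
```

```text
[0.3875 0.127  0.3586] [[-0.8178 -0.298   0.4923]
 [-0.2543  0.9546  0.1553]
 [-0.5162  0.0018 -0.8565]] [-0.2119  0.0616 -0.5364] 0.017427142316056694 [-0.0219 -0.9131  2.2253  0.1725  1.3144 -1.8946]
```

View pics/s3.png

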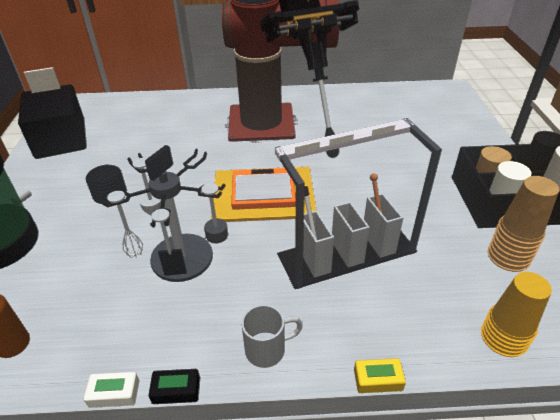

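The muddler is out: the scene shows its foot at (332,142), clear of the caddy, and the other two tools undisturbed. Joint 2 is at its lower limit, so I go forward now and set the muddler upright in front of the hook.

```bash
python3 - <<'E'
from h import *
d=np.radians
e=np.array([np.cos(d(149.6)),np.sin(d(149.6)),0]); seat=np.array([.573,-.188,0])+.093*e; print(seat)
h=seat+.075*e; h[2]=.30
plan([(0,[.42,.10,.35],tilt(20),2),(0,[.42,.0,.34],down(d(80)),4),(0,h,down(d(59.6)))])
E
```

```text
[ 0.4928 -0.1409  0.    ]
CALL 0 [[0, -6.9, -17.6, 10.5, 0.0, 0.098, -0.001], [0, -13.7, -35.3, 21.0, 0.0, 0.195, -0.002], [0, -7.6, -54.4, 19.6, 0.026, 0.264, 0.091], [0, -1.5, -73.5, 18.2, 0.052, 0.332, 0.184], [0, 4.6, -92.6, 16.8, 0.078, 0.399, 0.278]]
CALL 1 [[0, 0.5, -20.0, 1.5, 0.017, 0.068, 0.095], [0, 1.1, -40.1, 3.1, 0.033, 0.137, 0.189], [0, 0.7, -74.7, 15.9, 0.042, 0.135, 0.308], [0, 0.4, -109.3, 28.7, 0.05, 0.133, 0.426], [0, 0.0, -144.0, 41.5, 0.058, 0.13, 0.545]]
end [ 0.4281 -0.103   0.3   ]
```

Request:
{"name": "carry_out", "arguments": {
  "series": [
    [0,-7,-18,10,0,0.098,0],
    [0,-14,-35,21,0,0.195,0],
    [0,-8,-54,20,0.026,0.264,0.091],
    [0,-1,-74,18,0.052,0.332,0.184],
    [0,5,-93,17,0.078,0.399,0.278]
  ]
}}

```text
clock: 11.85
tcp_pos: [0.4199, 0.0388, 0.3437]
orientation: [[-0.991, -0.012, 0.137], [-0.01, 1.0, 0.022], [-0.137, 0.02, -0.99]]
force: [0.2, 0.9, -1.7]
finger_gap: 0.0172
```

Request:
{"name": "carry_out", "arguments": {
  "series": [
    [0,0,-20,2,0.017,0.068,0.095],
    [0,1,-40,3,0.033,0.137,0.189],
    [0,1,-75,16,0.042,0.135,0.308],
    [0,0,-109,29,0.05,0.133,0.426],
    [0,0,-144,41,0.058,0.13,0.545]
  ]
}}

```text
clock: 12.35
tcp_pos: [0.4274, -0.1054, 0.2997]
orientation: [[-0.858, 0.513, -0.001], [0.513, 0.858, -0.001], [0.0, -0.001, -1.0]]
force: [0.3, 0.4, -1.6]
finger_gap: 0.017
```

```bash
python3 - <<'E'
from h import *
s=telemetry.observe(); print(s['clock'],s['tcp_pos'],s['orientation'],s['force'],s['finger_gap'],s['joint_pos'])
p=s['tcp_pos']
for n in ('scene','top'):
    v=grab(n,n+'4'); X=v.X
    m=(np.hypot(X[...,0]-p[0],X[...,1]-p[1])<.05)&(X[...,2]>.05)&(X[...,2]<p[2]-.005)
    Y=X[m]; print(n,len(Y),proj(v,[p,p-[0,0,.03],p-[0,0,.18]]).tolist())
    for z in np.arange(.08,.30,.01):
        k=abs(Y[:,2]-z)<.005
        if k.sum()>3: print('%.2f'%z,k.sum(),Y[k].mean(0)[:2],np.ptp(Y[k],0)[:2])
a=load('scene4').p; u,w=proj(load('scene4'),[p-[0,0,.05]])[0].astype(int)
b=load('top4').p[170:310,270:470]
cv2.imwrite('pics/c4.png',np.hstack([cv2.resize(a[w-90:w+90,u-90:u+90,::-1],(400,400),interpolation=2),cv2.resize(b[:,:,::-1],(400,280),interpolation=2)] if 0 else [cv2.resize(a[w-90:w+90,u-90:u+90,::-1],(400,400),interpolation=2),cv2.resize(b[:,30:170,::-1],(400,400),interpolation=2)]))
E
```

```text
12.35 [ 0.4274 -0.1054  0.2997] [[-0.8582  0.5134 -0.0007]
 [ 0.5134  0.8582 -0.0005]
 [ 0.0004 -0.0008 -1.    ]] [ 0.2972  0.4311 -1.611 ] 0.017027593116756567 [-0.4207 -0.2783  1.8713 -0.0008  1.5491 -1.4523]
scene 538 [[207.9342127925035, 106.51456869015897], [209.6522757558525, 119.15519881346748], [217.28595298884179, 175.31989850226438]]
0.12 20 [ 0.4407 -0.1064] [0.0107 0.0231]
0.13 41 [ 0.4408 -0.1071] [0.0123 0.0255]
0.14 40 [ 0.4402 -0.1059] [0.0144 0.0274]
0.15 49 [ 0.4401 -0.1071] [0.0193 0.0258]
0.16 54 [ 0.4377 -0.107 ] [0.0168 0.025 ]
0.17 34 [ 0.4351 -0.1074] [0.0124 0.0179]
0.18 20 [ 0.4338 -0.108 ] [0.0083 0.0099]
0.19 16 [ 0.4333 -0.1081] [0.0046 0.0079]
0.20 17 [ 0.4328 -0.1077] [0.0069 0.0091]
0.21 17 [ 0.4336 -0.1073] [0.007 0.008]
0.22 21 [ 0.435  -0.1089] [0.0388 0.032 ]
0.23 16 [ 0.4336 -0.1071] [0.0058 0.009 ]
0.24 20 [ 0.4333 -0.1078] [0.0064 0.0093]
0.25 19 [ 0.4334 -0.1075] [0.0102 0.0098]
0.26 20 [ 0.4331 -0.107 ] [0.0077 0.009 ]
0.27 8 [ 0.4343 -0.1057] [0.0041 0.0159]
0.28 88 [ 0.4366 -0.1067] [0.0305 0.0298]
0.29 38 [ 0.4362 -0.1074] [0.0102 0.0168]
top 60 [[380.5128842599089, 310.3030951381679], [375.6726978906707, 309.35031351478113], [356.744940047695, 305.6244198261998]]
0.13 4 [ 0.4362 -0.1036] [0.0156 0.01  ]
0.15 17 [ 0.4366 -0.1088] [0.019  0.0233]
0.16 20 [ 0.4336 -0.108 ] [0.0188 0.0155]
0.17 11 [ 0.4329 -0.1096] [0.0037 0.0085]
```

View pics/c4.png

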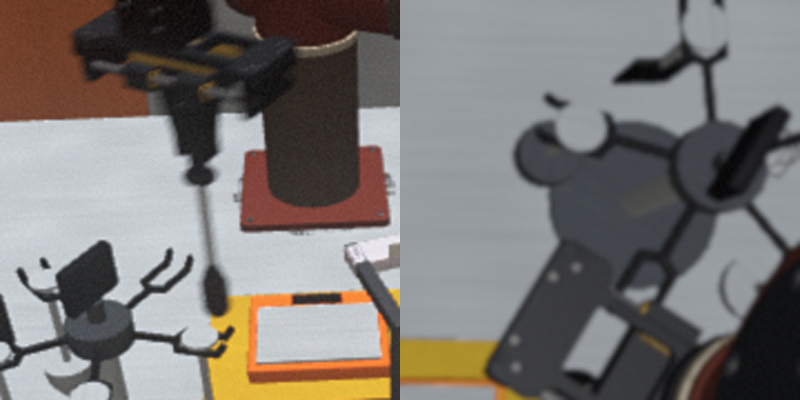

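The scene half shows the muddler hanging upright from the gripper, collar at (200,175) and foot at (217,295), with the free hook at (165,270). I measure the collar height and the prongs.

```bash
python3 - <<'E'
from h import *
v=load('scene4'); X=v.X.reshape(-1,3); c=np.array([.429,-.1075])
r=np.hypot(*(X[:,:2]-c).T); k=(r>.0115)&(r<.02)&(X[:,2]>.255)&(X[:,2]<.3); print('collar z',np.percentile(X[k,2],[2,20,50,80,98]),k.sum())
ax=np.array([.573,-.188])
for n in ('scene4','top4','t2'):
    X=load(n).X.reshape(-1,3); d=X[:,:2]-ax; rr=np.hypot(*d.T); a=np.arctan2(-d[:,1],-d[:,0])
    k=(rr>.085)&(rr<.125)&(X[:,2]>.20)&(X[:,2]<.232)&(abs(a+.53)<.35); Y=X[k]
    if len(Y)<8: print(n,len(Y)); continue
    r_=rr[k]; a_=a[k]; t=r_*np.sin(a_+.53); ra=r_*np.cos(a_+.53)
    f=ra<.11
    for sgn in (1,-1):
        q=(t*sgn>0); print(n,sgn,'n',q.sum(),'t mean/min/max',t[q].mean(),t[q].min(),t[q].max(),'z flat',np.percentile(Y[q&f,2],[10,50,90]) if (q&f).sum() else None,'rmax',ra[q].max(),'ztip',Y[q,2].max())
E
```

```text
collar z [0.2756 0.2776 0.2798 0.281  0.2868] 67
scene4 1 n 52 t mean/min/max 0.008454657893650675 0.00506158161814512 0.014037173981908936 z flat [0.2113 0.2139 0.216 ] rmax 0.11840928719717114 ztip 0.22427411005301157
scene4 -1 n 50 t mean/min/max -0.01589053113744285 -0.019850858640425798 -0.011837990230208253 z flat [0.2108 0.2145 0.2164] rmax 0.11615880629546364 ztip 0.22537907811977886
top4 1 n 27 t mean/min/max 0.008457335893966187 0.005375513358848228 0.011682313916900371 z flat [0.2122 0.2136 0.2147] rmax 0.09650131446249753 ztip 0.2151203987617054
top4 -1 n 46 t mean/min/max -0.015696016314224466 -0.01860203380971303 -0.011373228477193131 z flat [0.211  0.2131 0.2153] rmax 0.12071021877609091 ztip 0.22211644826501864
t2 1 n 81 t mean/min/max 0.009407504174423579 0.005973594511923857 0.013390956003170624 z flat [0.2105 0.2131 0.215 ] rmax 0.12109449308596996 ztip 0.22478785984969218
t2 -1 n 78 t mean/min/max -0.014418173453911257 -0.017526377241087177 -0.010343010146907234 z flat [0.2115 0.2133 0.215 ] rmax 0.12110350516132075 ztip 0.2243067316460181
```

Collar underside at .2755, prong tops at about .2145, hook yaw -0.56, prong tips at .225. The shaft is offset from the TCP by about (+2,-2.6) mm. I plan the radial entry over the tips.

```bash
cat > e.py <<'E'
from h import *
a=-.562; e=-np.array([np.cos(a),np.sin(a)]); ax=np.array([.573,-.188]); off=np.array([.002,-.0026])
def tcp(r,z): return np.r_[ax+r*e-off,z]
E
python3 - <<'E'
from e import *
R=telemetry.observe()['orientation']
plan([(0,tcp(.16,.26),R,3),(0,tcp(.16,.26),R,2),(0,tcp(.118,.26),R,5)],)
E
```

```text
CALL 0 [[0, -1.5, 3.7, 12.6, 0.0, -0.0, -0.0], [0, -3.0, 7.3, 25.3, 0.0, -0.0, -0.0], [0, -4.5, 11.0, 37.9, -0.0, -0.0, 0.0], [0, -4.5, 11.0, 37.9, 0.0, 0.0, 0.0], [0, -4.5, 11.0, 37.9, 0.0, 0.0, 0.0]]
CALL 1 [[0, -8.4, -0.2, -0.0, 0.0, 0.0, 0.0], [0, -16.8, -0.3, -0.1, 0.0, 0.0, 0.0], [0, -25.2, -0.5, -0.1, 0.0, 0.0, 0.0], [0, -33.6, -0.7, -0.1, 0.0, 0.0, 0.0], [0, -42.0, -0.8, -0.1, 0.0, 0.0, 0.0]]
end [ 0.4711 -0.1225  0.26  ]
```

Request:
{"name": "carry_out", "arguments": {
  "series": [
    [0,-1,4,13,0,0,0],
    [0,-3,7,25,0,0,0],
    [0,-4,11,38,0,0,0],
    [0,-4,11,38,0,0,0],
    [0,-4,11,38,0,0,0]
  ]
}}

```text
clock: 12.95
tcp_pos: [0.4351, -0.099, 0.2596]
orientation: [[-0.858, 0.514, -0.005], [0.514, 0.858, -0.0], [0.004, -0.003, -1.0]]
force: [0.2, -0.0, -0.8]
finger_gap: 0.0174
```

```bash
cat > chk.py <<'E'
from e import *
import sys
s=telemetry.observe(); p=s['tcp_pos']; print(s['clock'],p,s['force'],s['finger_gap'])
v=grab('scene',sys.argv[1]); X=v.X.reshape(-1,3)
c=p[:2]+off
def loc(P): d=P-ax; return d@e, d@np.array([np.sin(a),-np.cos(a)])
r=np.hypot(*(X[:,:2]-c).T); zc=p[2]-.024
k=(r<.012)&(X[:,2]<zc-.004)&(X[:,2]>zc-.09); Y=X[k]
m=Y[:,:2].mean(0)-.0039*np.array([.99,.14]); print('shaft axis',m,'r,t',loc(m),'off',m-p[:2],k.sum())
for z in np.arange(zc-.09,zc-.01,.02):
    q=abs(Y[:,2]-z)<.01; print(' %.3f'%z,q.sum(),Y[q].mean(0)[:2])
k=(r>.0115)&(r<.02)&(X[:,2]>zc-.012)&(X[:,2]<zc+.02); print('collar z',np.percentile(X[k,2],[2,20,50,80]))
d=X[:,:2]-ax; ra=d@e; t=d@np.array([np.sin(a),-np.cos(a)])
k=(ra>.085)&(ra<.125)&(abs(t)<.025)&(X[:,2]>.205)&(X[:,2]<.228)
for lo,hi in ((.085,.1),(.1,.125)):
  for sg in (1,-1):
    q=k&(t*sg>.004)&(ra>lo)&(ra<hi); print('prong',lo,sg,q.sum(),t[q].mean() if q.any() else None)
E
python3 chk.py s5
```

```text
12.95 [ 0.4351 -0.099   0.2596] [ 0.1931 -0.045  -0.8449] 0.017428717322093508
shaft axis [ 0.437  -0.1015] r,t (np.float64(0.16115600262213672), np.float64(-0.0007589986822178869)) off [ 0.0019 -0.0025] 137
 0.146 13 [ 0.4412 -0.1007]
 0.166 34 [ 0.4411 -0.101 ]
 0.186 32 [ 0.4408 -0.1011]
 0.206 34 [ 0.4409 -0.1009]
collar z [0.2351 0.2377 0.2396 0.2409]
prong 0.085 1 21 0.011153222529584918
prong 0.085 -1 20 -0.01279630027878129
prong 0.1 1 29 0.01143100647751467
prong 0.1 -1 30 -0.012356639363468473
```

Aligned: prong gap centre at t = -0.6 mm, shaft at t = -0.8 mm, collar at .2355. I move in 68 mm.

Request:
{"name": "carry_out", "arguments": {
  "series": [
    [0,-9,0,0,0,0,0],
    [0,-18,0,0,0,0,0],
    [0,-27,0,0,0,0,0],
    [0,-36,-1,0,0,0,0],
    [0,-44,-1,0,0,0,0]
  ]
}}

```text
clock: 13.5
tcp_pos: [0.4733, -0.1235, 0.26]
orientation: [[-0.857, 0.515, -0.005], [0.515, 0.857, -0.001], [0.003, -0.003, -1.0]]
force: [0.4, 0.3, -1.7]
finger_gap: 0.017
```

Request:
{"name": "carry_out", "arguments": {
  "series": [
    [0,-8,0,0,0,0,0],
    [0,-16,0,0,0,0,0],
    [0,-24,-1,0,0,0,0],
    [0,-24,-1,0,0,0,0],
    [0,-24,-1,0,0,0,0]
  ]
}}

```text
clock: 14.0
tcp_pos: [0.4934, -0.1367, 0.2597]
orientation: [[-0.857, 0.515, -0.005], [0.515, 0.857, -0.001], [0.004, -0.003, -1.0]]
force: [-0.6, -0.0, -2.1]
finger_gap: 0.0171
```

```bash
python3 chk.py s6
```

```text
14.0 [ 0.4934 -0.1367  0.2597] [-0.5619 -0.0042 -2.1224] 0.017086579202714305
shaft axis [ 0.4947 -0.1394] r,t (np.float64(0.09215955441260694), np.float64(0.0006583557761412914)) off [ 0.0013 -0.0027] 144
 0.146 15 [ 0.4987 -0.1394]
 0.166 36 [ 0.4986 -0.1386]
 0.186 36 [ 0.4985 -0.1383]
 0.206 31 [ 0.4973 -0.1405]
collar z [0.2357 0.2379 0.2398 0.2408]
prong 0.085 1 16 0.011760733743626768
prong 0.085 -1 31 -0.010232965333928905
prong 0.1 1 0 None
prong 0.1 -1 29 -0.012572546813806566
```

Request:
{"name": "carry_out", "arguments": {
  "series": [
    [0,0,0,6,0,0,0],
    [0,0,0,12,0,0,0],
    [0,0,0,16,0,0,0],
    [0,0,0,19,0,0,0],
    [0,0,0,20,0,0,0]
  ]
}}

```text
clock: 14.55
tcp_pos: [0.4929, -0.1365, 0.2397]
orientation: [[-0.857, 0.515, -0.005], [0.515, 0.857, -0.0], [0.004, -0.003, -1.0]]
force: [-2.4, 0.2, 2.8]
finger_gap: 0.0171
```

```bash
python3 chk.py s7
```

```text
14.55 [ 0.4929 -0.1365  0.2397] [-2.4479  0.2192  2.8095] 0.017055597772458214
shaft axis [ 0.4944 -0.1388] r,t (np.float64(0.09279299329423653), np.float64(0.00023623624962357736)) off [ 0.0015 -0.0022] 99
 0.126 1 [ 0.4983 -0.1359]
 0.146 18 [ 0.4981 -0.1385]
 0.166 35 [ 0.4981 -0.1383]
 0.186 37 [ 0.4984 -0.138 ]
collar z [0.2111 0.2144 0.2178 0.2208]
prong 0.085 1 6 0.010578194490201018
prong 0.085 -1 48 -0.01143410907033185
prong 0.1 1 0 None
prong 0.1 -1 35 -0.012067927695581859
```

Contact is made (force z went from -2 to +2.8 N) and the collar is at the seat. I open gently, then rise.

Request:
{"name": "carry_out", "arguments": {
  "series": [
    [0.22,0,0,0,0,0,0],
    [0.26,0,0,0,0,0,0],
    [0.32,0,0,0,0,0,0],
    [0.38,0,0,0,0,0,0],
    [0.42,0,0,0,0,0,0]
  ]
}}

```text
clock: 15.1
tcp_pos: [0.493, -0.1365, 0.2399]
orientation: [[-0.857, 0.515, -0.005], [0.515, 0.857, -0.001], [0.004, -0.003, -1.0]]
force: [-0.2, 0.6, -0.3]
finger_gap: 0.0339
```

Request:
{"name": "carry_out", "arguments": {
  "series": [
    [0.45,0,0,-3,0,0,0],
    [0.45,0,0,-15,0,0,0],
    [0.45,0,0,-35,0,0,0],
    [0.45,0,0,-65,0,0,0],
    [0.45,0,0,-100,0,0,0]
  ]
}}

```text
clock: 15.6
tcp_pos: [0.4931, -0.1363, 0.3411]
orientation: [[-0.857, 0.515, -0.006], [0.515, 0.857, -0.0], [0.005, -0.003, -1.0]]
force: [1.0, -0.1, -0.5]
finger_gap: 0.0393
```

Request:
{"name": "carry_out", "arguments": {
  "series": [
    [0.45,15,0,-35,0,0,0],
    [0.45,50,0,-40,0,0,0],
    [0.45,60,20,-40,0,0,0],
    [0.45,60,60,-40,0,0,0],
    [0.45,60,100,-40,0,0,0]
  ]
}}

```text
clock: 16.1
tcp_pos: [0.4937, -0.0189, 0.3831]
orientation: [[-0.857, 0.516, -0.003], [0.516, 0.857, -0.001], [0.002, -0.002, -1.0]]
force: [1.7, -0.4, -0.8]
finger_gap: 0.0389
```

```bash
python3 - <<'E'
from e import *
s=telemetry.observe(); print(s['clock'],s['tcp_pos'],s['force'],s['finger_gap'])
v=grab('scene','s8'); w=grab('top','t8'); X=v.X.reshape(-1,3); c=ax+.093*e
r=np.hypot(*(X[:,:2]-c).T)
for lo,hi,rad in ((.10,.16,.008),(.16,.205,.009),(.225,.285,.014)):
    k=(r<rad+.006)&(X[:,2]>lo)&(X[:,2]<hi); Y=X[k]; print(lo,hi,k.sum(),Y.mean(0),Y[:,2].max())
k=(r<.02)&(X[:,2]>.27)&(X[:,2]<.31); print('top z',np.percentile(X[k,2],95) if k.any() else None)
k=(r>.0115)&(r<.018)&(X[:,2]>.2)&(X[:,2]<.24); print('collar z',np.percentile(X[k,2],[5,50,95]))
K=X[(X[:,2]>.28)&(X[:,2]<.295)&(np.hypot(*(X[:,:2]-ax).T)<.05)]; print('knob',cv2.minAreaRect((K[:,:2]*1000).astype(np.float32)))
A=v.p[100:280,80:330,::-1]; B=w.p[180:320,310:490,::-1]
cv2.imwrite('pics/c8.png',np.hstack([cv2.resize(A,(400,300),interpolation=2),cv2.resize(B,(390,300),interpolation=2)]))
E
```

```text
16.1 [ 0.4937 -0.0189  0.3831] [ 1.7178 -0.4016 -0.7859] 0.03891574658672259
0.1 0.16 94 [ 0.5003 -0.138   0.1188] 0.15894563802411987
0.16 0.205 73 [ 0.4988 -0.138   0.1793] 0.20060842814121616
0.225 0.285 222 [ 0.5017 -0.1377  0.2562] 0.2848996828410556
top z 0.29095978391150074
collar z [0.2122 0.2192 0.2241]
knob ((575.4732666015625, -189.24366760253906), (13.581850051879883, 60.47800064086914), 57.6113395690918)
```

View pics/c8.png

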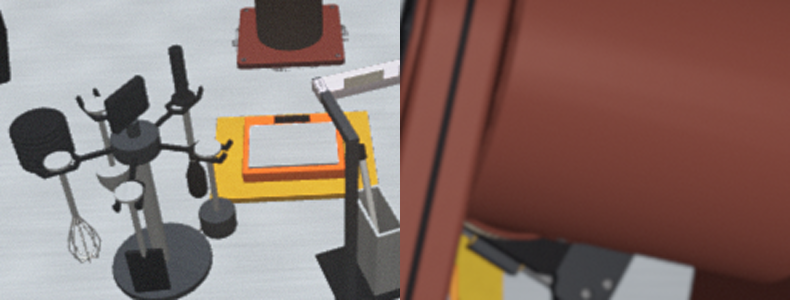

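The picture shows the muddler hanging upright on the free hook (left half, handle at (178,70)). Handle top is .291 against an expected .290, and shaft and handle line up. I let it settle for half a second and hand in.

Request:
{"name": "carry_out", "arguments": {
  "series": [
    [0.45,0,0,0,0,0,0],
    [0.45,0,0,0,0,0,0],
    [0.45,0,0,0,0,0,0],
    [0.45,0,0,0,0,0,0],
    [0.45,0,0,0,0,0,0]
  ]
}}

```text
clock: 16.7
tcp_pos: [0.4944, -0.0169, 0.3822]
orientation: [[-0.859, 0.512, -0.004], [0.512, 0.859, 0.001], [0.004, -0.001, -1.0]]
force: [-0.0, 0.4, 0.2]
finger_gap: 0.0391
```

```bash
python3 - <<'E'
from e import *
v=grab('scene','s9'); X=v.X.reshape(-1,3); c=ax+.093*e; r=np.hypot(*(X[:,:2]-c).T)
for lo,hi in ((.16,.205),(.225,.285)):
    k=(r<.02)&(X[:,2]>lo)&(X[:,2]<hi); print(X[k].mean(0))
print(telemetry.observe()['force'],robot.job_done())
E
```

```text
[ 0.4986 -0.1379  0.1795]
[ 0.5017 -0.1377  0.2557]
the job is handed in; nothing more can be done
[-0.3604  0.0794  0.6004] None
```

The job is handed in at about 17 s: the free hook points to the stand's front and the muddler hangs upright on it, released. The hand-in itself gave no verdict.

- **Carousel:** I turned the rack about 1.2 rad by its knob. The hook's yaw measured -0.56 rad and the tab's -0.52 to -0.54, so the rack is within about 0.04 rad of the front.
- **Muddler:** I pulled it out along its lean, slightly steeper at first. It was carried to the front of the hook, passed over the prong tips, lowered until it touched, and let go. It stayed clear of the counter.
- **Last checks:** The handle top is at 0.291 m, against 0.290 m expected when seated. The shaft axis is within about 1 mm of the measured seat, and the shaft and handle line up vertically. Two readings 0.6 s apart agreed, so it is at rest. The gripper is well clear, with contact force near zero.
- **Other points:**
  - The first top view could not show the tab because the ladle hid it; a later view confirmed its position.
  - Joint 2 read -0.913 rad once after the pull, just past its printed limit of -0.91, and I moved it off at once.
  - I did not measure the tops of the pestle and the stirrer. The scene picture after the pull shows both standing as before.

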